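# Brace the closed jar and unscrew its lid

## Task

Two square jars stand in the wooden jar brace, one already open and one still tightly closed. Slide the brace's middle jaw against the closed jar until the jar is pinned snugly against the end wall and cannot turn, then unscrew its lid anticlockwise only until the thread lets go (about 65 degrees, and well short of a right angle) and lift it straight up. Finish still holding the lid, level, about two centimetres above the mouth of the jar, with the jar still braced and everything else left where it was.

Things in the scene. Friction and masses are not known exactly. Their poses are not given: they have to be found in the camera images.
- brace: Wooden double jar brace fixed to the table. Base 90 x 256 x 12 mm (x, y, z); the jars stand on it, 12 mm up. Origin: centre of its underside; y along its length, x across, away from the robot. End walls 62 mm high, inner faces at y = +/-112 mm. A bay on either side of the middle jaw; jars start near y = +/-68 mm, x = 0, about 11 mm short of the end wall, and there turn with their lid.
- jaw (a joint): Position (m) of the middle jaw along the brace's y: 0 in the middle, starts within 0.007 of it, positive to the +y bay; range +/-0.045. A block 24 mm thick (y), 62 mm high, between the jars. Slides stiffly (14 N), stays where left. Pushed to one side it meets that jar and slides it to the end wall; at +/-0.034 the jar is held snugly between jaw and end wall, braced.
- jaw_post (a point): Centre of the top face of the jaw's square upright post, by which it is slid: 18 x 18 mm, 55 mm long, top 73 mm above the table, free on the three outer sides, on the robot's side, 96 mm (-x) from the jaw's centre, joined to the jaw by a bar below 28 mm. Axes as the brace's; in y it lies on the jaw's mid-plane.
- jar: The closed jar, in either of the two bays: amber glass, square body 66 x 66 mm and 80 mm high, then a round neck 41 mm wide; mouth 113 mm above its base; 0.5 to 0.75 kg. Origin: centre of its underside; z up; sides parallel to its x and y, which lie within 0.03 rad of the brace's. Loose: it only stands on the brace.
- cap: Closed jar's round aluminium lid, 60 mm wide, 26 high, 45 g, hollow. Origin: centre of lower rim; closed, 90 mm over the jar's base (top 128 mm over the table, 10 mm of neck free below). Inner lugs lock it: it does not rise as it turns, is held until turned about 1.0 rad anticlockwise from above, lifts straight off at 1.05 to 1.45 rad. Its rim clears the mouth when raised 23 mm.
- thread (a joint): How far (rad) the closed jar's lid has been unscrewed, anticlockwise from above: 0 closed, stop at 1.75; it follows the lid with up to 0.05 rad of play, and stays where it is once the lid is lifted. Takes about 0.5 N m to turn.
- open_jar: The other jar, of the same shape and size as the closed one, without a lid: its mouth (a white collar with a dark opening, 39 mm wide, 113 mm above its base) is bare. Origin: centre of its underside. Leave it alone.
- spare_lid: Bystander: the open jar's lid lying on the table behind the brace, 60 mm across, 26 mm high. Origin: centre of its underside.
- cutter: Bystander: round steel dough cutter, a ring 72 mm across, 30 mm high, behind the brace. Origin: centre of its underside.
- bowl: Bystander: steel bowl 170 mm across, 70 mm high, at the right. Origin: centre of its underside.
- water: Bystander: plastic water bottle 62 mm across, 190 mm high, at the left. Origin: centre of its underside.
- spatula: Bystander: spatula 240 mm long lying at the right, near the robot.
- tub: Bystander: white plastic tub 100 mm across, 60 mm high, at the left. Origin: centre of its underside.
- spice: Bystander: small spice jar 48 mm across, 100 mm high, at the right. Origin: centre of its underside.

How it is judged:
By the outcome, as a careful person would: the job done as asked, in the order asked, and still so for the second after the job is handed in, while the arm keeps its last pose, push and grip.
It also fails if it takes over 45 s, if anything falls off the work surface, if the arm or the gripper's body presses on something with over 40 N, if the wrist force passes 120 N, or if a joint passes its speed limit or range.

## Robot

A 7-joint arm with a two-finger parallel gripper is mounted at the origin on the work surface. World frame = base frame: x ahead of the robot, y to its left, z up, the work surface at z = 0. Lengths are in m, angles in rad, forces in N, time in s.
With the tool pointing down it reaches from about 0.425 to 0.95 m from the base axis. Payload 4.7 kg.
Tool frame: the origin (TCP) lies on the mounting face of the last link; the fingertips stand 182 mm ahead of it and the grasp point (between the pads) lies 164 mm ahead of it; z points along the fingers, y is the line along which they close (so a half turn about z gives the same grasp; the last joint's range is limited). The gripper opens to 87 mm and grips with 3 to 60 N. Pads are 19 mm wide; open, the fingers measure 117 mm over their backs; the gripper's body (75 mm by 190 mm) begins 51 mm behind the grasp point.
Start: joints at [-1.321, 0.469, -0.049, 1.532, 0.024, 1.141, -0.082], TCP at [0.186, 0.649, 0.405] pointing down, gripper open.
Joint ranges: [-2.59, 2.59], [-0.33, 1.99], [-1.39, 1.29], [0.1, 2.45], [-1.04, 4.18], [0.21, 1.99], [-2.66, 2.66]. Speed limits (rad/s): [2.57, 2.57, 3.14, 3.14, 3.14, 3.14, 3.14].

## Interface

Orientations are given as [roll, pitch, yaw] about the fixed x, y, z axes, in that order (R = Rz(yaw) Ry(pitch) Rx(roll)).
In Python, from rig import state, cams, order gives the robot as it stands.
- The arm moves only by the tool apply_moves, never from a script. Its argument "increments" is one flat list of numbers, 7 for each row, row after row: the turn, a rotation vector about the tool's x, y, z in degrees, then the shift along the tool's x, y, z in mm, then the finger opening in mm, from 0 to 87. In form: [rx, ry, rz, x, y, z, claw, rx, ry, rz, x, y, z, claw, ...]. A call has 1 to 10 rows; each row shifts and turns the commanded pose from where the row before left it, along the tool's axes as they then stand; what a row does not reach is not made up. A row lasts 1/8 s, in which the tool goes at most 62.5 mm and 10.7 degrees, less where a joint would pass 70% of its speed; a pose out of reach is approached as far as the arm can. A call with a gripper value outside its range is refused whole. The fingers move at their own pace and stop on an object; "force" is the grip in N (left out, the last holds). Time passes only in rows, so rows that do not move let the fingers close. It gives the time, the measured TCP pose, the force, the opening and the grip force at its end, in the units of the state.
- state(): the state, without advancing time (a new reading comes with each control period).
- cams.capture(name): name is "scene" or "side" or "wrist"; returns (picture, depth): 400x640x3 uint8, red, green, blue; 400x640 float32, m along the optical axis (not along the pixel's ray), 0 where there is no reading.
- cams.camera_model(name): a dict with "fx", "fy", "cx", "cy" (pixels), "origin" and "attitude" of the camera in the world. Camera axes: x right, y up, looking along -z (the intrinsics and any distortion apply to the point x, -y, -z); pixel columns grow to the right and rows downward; lengths in m; the calibration is good to about 2 mm. A picture is of the moment at which its call begins: read the wrist's pose just before it. camera_model takes no time and is no camera call; for the wrist camera it gives the pose at the moment of the call.
- order.sign_off(): hands the job in; it is judged then, once.
The state is a dict: "clock": time; "qpos": joint angles; "qvel": joint speeds; "tau": joint torques, N m; "ee_pos": TCP position; "tcp_rot": TCP orientation; "wrist_force": force on the tool from outside, world axes, zero at the start; "torque": the same for the moment, N m; "grip_width": finger opening in m; "finger_force": force on a finger pad.
Only numpy, scipy, OpenCV 4.12 (cv2) and the standard library are available. Lean on these libraries where they do the work, as an engineer would, in place of code of your own. Each camera call takes 0.05 s, during which the arm holds its last target. There are 200 camera calls.

## Working session

There is one attempt and no reset: what is moved stays moved. The work goes in short steps, Python scripts to look and compute and a tool call to move; the robot and the scene stay as the last step left them, time stands still between calls to the robot, and variables do not carry over. Pictures are saved under pics/ and viewed, at most 10 in all, crops included, and the job is handed in when it is done.

Besides the shell and the picture viewer there is one more tool, called after "Request:" in YAML: its name, and indented under it one key for each argument. apply_moves: Moves the arm, as the interface text tells. Its arguments: {"type":"object","properties":{"increments":{"type":"array"},"force":{"type":"number"}},"required":["increments"]}

```bash
mkdir -p pics
cat > h.py <<'E'
import numpy as np, cv2
from rig import state, cams, order
from scipy.spatial.transform import Rotation as R
def rot(a):
    a=np.array(a,float)
    if a.shape==(3,3): return a
    if a.shape==(4,): return R.from_quat(a).as_matrix()
    return R.from_euler('xyz',a).as_matrix()
def cap(n):
    m=cams.camera_model(n); p,d=cams.capture(n); return m,p,d
def world(m,d):
    v,u=np.mgrid[0:d.shape[0],0:d.shape[1]]
    P=np.stack([(u-m['cx'])/m['fx']*d,-(v-m['cy'])/m['fy']*d,-d],-1)
    return P@rot(m['attitude']).T+np.array(m['origin'])
E
python3 - <<'E'
from h import *
for n in ('scene','side'):
    m,p,d=cap(n); print(n,m)
    cv2.imwrite(f'pics/{n}0.png',p[:,:,::-1]); np.savez(f'{n}0.npz',p=p,d=d,w=world(m,d))
print(state())
E
```

```text
scene {'fx': 398.01117247316506, 'fy': 398.01117247316506, 'cx': 314.2485172456034, 'cy': 190.53426061533906, 'origin': array([ 1.01529464, -0.49653759,  0.80616097]), 'attitude': array([ 0.75305224, -0.01608533,  0.80025644])}
side {'fx': 369.5913384649571, 'fy': 369.5913384649571, 'cx': 313.7473160397728, 'cy': 205.4228119429988, 'origin': array([ 0.24456062, -0.61556618,  0.7418613 ]), 'attitude': array([ 0.79560752, -0.02122857, -0.42928512])}
{'clock': 0.1, 'qpos': array([-1.32089207,  0.46934909, -0.04861332,  1.53354376,  0.02406957,
        1.14104788, -0.08231358]), 'qvel': array([-0.000587  , -0.00065688, -0.00172993, -0.00441754,  0.00039205,
        0.00323082, -0.00104727]), 'tau': array([ 1.45654449e-03, -5.09170103e+01, -8.08091601e-02, -2.36830276e+01,
       -6.14561420e-02,  3.44532297e-02,  6.28026987e-05]), 'ee_pos': array([0.18566766, 0.64873429, 0.40382505]), 'tcp_rot': array([-3.13982874e+00,  2.67962281e-05,  2.86280687e+00]), 'wrist_force': array([ 0.05014379, -0.2157456 , -0.4527025 ]), 'torque': array([0.01206758, 0.01162003, 0.01823341]), 'finger_force': 0.0, 'grip_width': 0.08708733740773039}
```

View pics/scene0.png

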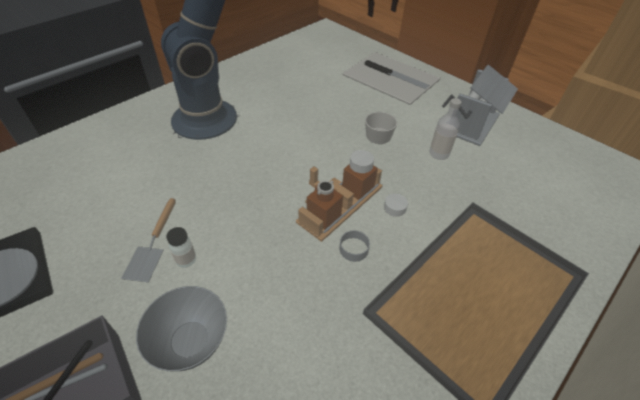

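View pics/side0.png

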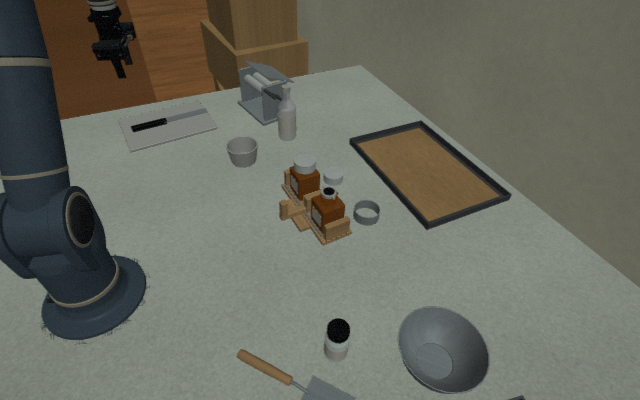

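Run:
```python
from h import *
a=np.load('scene0.npz');b=np.load('side0.npz')
A=cv2.resize(a['p'][145:245,285:415],None,fx=6,fy=6,interpolation=2)[:,:,::-1][:300*2,:]
B=cv2.resize(b['p'][145:250,265:395],None,fx=6,fy=6,interpolation=2)[:,:,::-1]
A=cv2.resize(A,(390,300));B=cv2.resize(B,(390,300))
cv2.imwrite('pics/c0.png',np.hstack([A,B]))
for n,z in(('scene',a),('side',b)):
    w=z['w'];p=z['p'].astype(int);ok=(z['d']>0)
    reg=ok&(w[...,0]>.3)&(w[...,0]<.9)&(w[...,1]>-.3)&(w[...,1]<.4)
    for nm,lo,hi in(('captop',.120,.136),('posttop',.066,.08)):
        s=reg&(w[...,2]>lo)&(w[...,2]<hi)
        k,l,st,c=cv2.connectedComponentsWithStats(s.astype(np.uint8))
        for i in range(1,k):
            if st[i,4]>12:
                q=w[l==i];print(n,nm,st[i],q.mean(0).round(4),q.min(0).round(3),q.max(0).round(3),p[l==i].mean(0).round())
```

```text
scene captop [439 122  11   7  31] [0.6318 0.397  0.1234] [0.616 0.393 0.12 ] [0.649 0.4   0.13 ] [146. 145. 142.]
scene captop [350 150  24  19 357] [0.5703 0.1182 0.1286] [0.538 0.091 0.12 ] [0.599 0.154 0.132] [148. 150. 146.]
scene captop [318 181  16  14 191] [ 0.5749 -0.0176  0.1262] [ 0.552 -0.041  0.12 ] [0.594 0.01  0.13 ] [101.  99.  94.]
scene posttop [434 134  14  10  52] [0.6353 0.3951 0.073 ] [0.613 0.391 0.066] [0.657 0.4   0.08 ] [128. 125. 118.]
scene posttop [310 166   9   8  47] [0.4745 0.0432 0.0724] [0.463 0.033 0.066] [0.482 0.054 0.077] [132. 114.  93.]
scene posttop [343 173  34  15 130] [0.5818 0.1019 0.073 ] [0.537 0.086 0.066] [0.602 0.151 0.08 ] [90. 69. 55.]
scene posttop [307 199  36  19 139] [ 0.59   -0.0326  0.073 ] [ 0.546 -0.052  0.066] [0.609 0.016 0.08 ] [90. 68. 53.]
side captop [284 105  10   6  26] [0.6334 0.3973 0.1255] [0.617 0.394 0.12 ] [0.649 0.4   0.134] [129. 134. 131.]
side captop [294 154  22  16 274] [0.5662 0.1169 0.1268] [0.538 0.09  0.12 ] [0.597 0.15  0.131] [129. 135. 131.]
side captop [321 185  16  15 161] [ 0.5722 -0.0181  0.1245] [ 0.554 -0.042  0.12 ] [0.593 0.008 0.128] [72. 73. 70.]
side posttop [283 119  12   6  40] [0.6307 0.3947 0.0729] [0.612 0.39  0.066] [0.652 0.4   0.08 ] [113. 113. 104.]
side posttop [290 172  30  15 112] [0.558  0.0979 0.073 ] [0.533 0.085 0.066] [0.6   0.143 0.08 ] [71. 47. 24.]
side posttop [279 200   8   7  40] [0.4718 0.0422 0.0712] [0.463 0.035 0.067] [0.481 0.053 0.075] [114.  94.  66.]
side posttop [311 202  34  18 128] [ 0.5614 -0.0378  0.0728] [ 0.537 -0.052  0.066] [0.608 0.01  0.08 ] [71. 48. 26.]
```

View pics/c0.png

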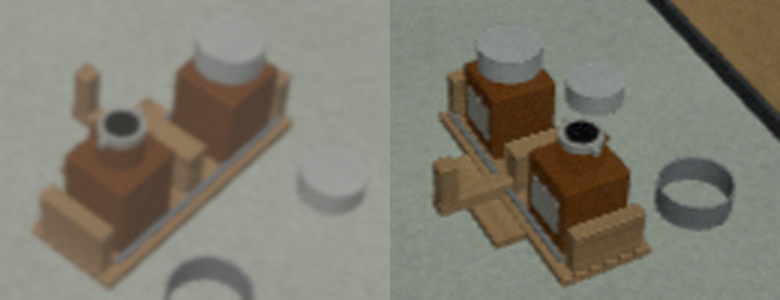

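The lidded jar is in the +y bay: lid near (0.569, 0.119). The open jar is near (0.574, -0.018) and the post top near (0.473, 0.043). In the crop, the post is left of the jaw, and the cutter and spare lid are behind the brace. Next I move above the post.

Request:
apply_moves:
  increments: [0,0,0,-37,-42,0,87,0,0,0,-37,-42,0,87,0,0,0,-37,-42,0,87,0,0,0,-37,-42,0,87,0,0,0,-37,-42,0,87,0,0,0,-37,-42,0,87,0,0,0,-37,-42,0,87,0,0,0,-37,-42,0,87,0,0,0,-37,-42,0,87,0,0,0,-37,-42,0,87]

```text
clock: 1.35
ee_pos: [0.4262, 0.1416, 0.4047]
tcp_rot: [3.141, 0.0, 2.863]
wrist_force: [0.6, -0.1, 0.1]
grip_width: 0.0868
finger_force: 0.0
```

Request:
apply_moves:
  increments: [0,0,0,-37,-42,0,87,0,0,0,-36,-41,0,87,0,0,10,0,0,0,87,0,0,10,0,0,0,87,0,0,10,0,0,0,87,0,0,10,0,0,0,87,0,0,10,0,0,0,87,0,0,10,0,0,0,87,0,0,10,0,0,0,87,0,0,10,0,0,0,87]

```text
clock: 2.6
ee_pos: [0.473, 0.0435, 0.4044]
tcp_rot: [-3.141, 0.0, 1.461]
wrist_force: [-1.2, 0.2, -0.7]
grip_width: 0.087
finger_force: 0.0
```

Request:
apply_moves:
  increments: [0,0,10,0,0,0,87,0,0,10,0,0,0,87,0,0,10,0,0,0,87,0,0,10,0,0,0,87,0,0,10,0,0,0,87,0,0,10,0,0,0,87,0,0,10,0,0,0,87,0,0,10,0,0,0,87]

```text
clock: 3.6
ee_pos: [0.4729, 0.0435, 0.4044]
tcp_rot: [-3.142, 0.001, 0.065]
wrist_force: [-0.3, -0.8, -0.4]
grip_width: 0.0869
finger_force: 0.0
```

Run:
```python
from h import *
s=state();print(s['clock'],s['ee_pos'],s['tcp_rot'],s['qpos'],s['wrist_force'])
m,p,d=cap('wrist'); print(m)
cv2.imwrite('pics/w1.png',p[:,:,::-1]); np.savez('w1.npz',p=p,d=d,w=world(m,d))
```

```text
3.6 [0.47294607 0.04345333 0.40444491] [-3.14151752e+00  7.04713848e-04  6.45387553e-02] [-0.76779595  0.1495431   0.66230059  2.02066484 -0.1087984   1.00605643
 -1.55873059] [-0.28490949 -0.80110395 -0.38658546]
{'fx': 277.2533849095496, 'fy': 277.2533849095496, 'cx': 321.9074366800054, 'cy': 202.18124936636383, 'origin': array([0.55319067, 0.05064317, 0.38296185]), 'attitude': array([-2.99367616e-01, -4.65256526e-04, -1.50603278e+00])}
```

View pics/w1.png

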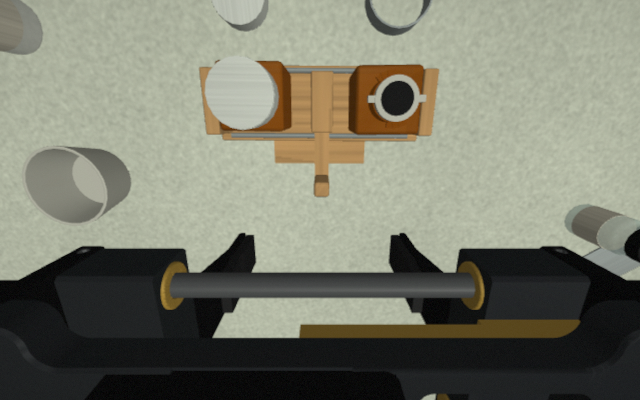

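The post top shows at (321,183), the lid at (241,93), the open mouth at (398,98), and the brace walls at columns ~205 and ~432. Next I get precise numbers from this depth.

Run:
```python
from h import *
z=np.load('w1.npz');w=z['w'];d=z['d'];v,u=np.mgrid[0:400,0:640];p=z['p'].astype(int)
def sel(name,lo,hi,u0,u1,v0,v1,extra=None):
    s=(d>0)&(w[...,2]>lo)&(w[...,2]<hi)&(u>=u0)&(u<=u1)&(v>=v0)&(v<=v1)
    q=w[s]; 
    if len(q)<5: print(name,len(q));return
    r=cv2.minAreaRect((q[:,:2]*1000).astype(np.float32))
    print(name,len(q),'rect',np.round(r[0],1),np.round(r[1],1),round(r[2],2),'mean',q.mean(0).round(4));return q
sel('post',.066,.08,305,340,170,200)
sel('jaw',.055,.069,308,338,60,132)
sel('wallL',.055,.069,195,222,60,140)
sel('wallR',.055,.069,420,445,60,140)
sel('cap',.12,.136,195,290,45,140)
sel('mouth',.118,.132,360,430,65,130)
sel('jarOpenShoulder',.086,.1,340,430,55,140)
sel('base',.006,.018,195,445,55,145)
```

```text
post 231 rect [472.6  46.9] [16.9 17.7] 3.88 mean [0.473  0.0468 0.0711]
jaw 1324 rect [568.1  51.9] [63.5 23.1] 3.04 mean [0.569  0.0522 0.0607]
wallL 564 rect [560.9 175.8] [69.9 15.6] 5.53 mean [0.5554 0.1763 0.0605]
wallR 901 rect [574.9 -64.3] [68.5 16.4] 3.44 mean [ 0.5773 -0.0639  0.0607]
cap 4068 rect [567.3 123.4] [59.5 59.7] 30.05 mean [0.5681 0.123  0.1266]
mouth 1791 rect [572.6 -13.7] [38.8 40.2] 47.92 mean [ 0.5728 -0.0134  0.1238]
jarOpenShoulder 2352 rect [572.7 -13.8] [65.2 66.6] 3.67 mean [ 0.5723 -0.0069  0.0904]
base 3343 rect [564.5  55.5] [ 95.5 253.9] 3.7 mean [0.5567 0.0592 0.0105]
```

Request:
apply_moves:
  increments: [0,0,0,0,-3,40,70,0,0,0,0,0,50,60,0,0,0,0,0,50,60,0,0,0,0,0,45,60,0,0,0,0,0,0,10,0,0,0,0,0,0,10,0,0,0,0,0,0,10]
  force: 30

```text
clock: 4.53
ee_pos: [0.4738, 0.0465, 0.2216]
tcp_rot: [-3.141, -0.004, 0.071]
wrist_force: [0.4, 0.1, 0.4]
grip_width: 0.0379
finger_force: 0.0
```

Request:
apply_moves:
  increments: [0,0,0,0,0,0,10,0,0,0,0,0,0,10,0,0,0,0,0,0,10,0,0,0,0,0,0,10]

```text
clock: 5.03
ee_pos: [0.4734, 0.0448, 0.2207]
tcp_rot: [3.14, -0.002, 0.068]
wrist_force: [-0.5, -4.7, 6.8]
grip_width: 0.0178
finger_force: 30.0
```

Request:
apply_moves:
  increments: [0,0,0,0,-4,0,10,0,0,0,0,-4,0,10,0,0,0,0,-4,0,10,0,0,0,0,-4,0,10,0,0,0,0,-4,0,10,0,0,0,0,-4,0,10,0,0,0,0,-4,0,10,0,0,0,0,0,0,10]

```text
clock: 6.02
ee_pos: [0.4717, 0.0703, 0.2207]
tcp_rot: [3.137, -0.003, 0.066]
wrist_force: [1.4, -12.0, 6.1]
grip_width: 0.0178
finger_force: 30.0
```

Request:
apply_moves:
  increments: [0,0,0,0,-3,0,10,0,0,0,0,-3,0,10,0,0,0,0,-3,0,10,0,0,0,0,0,0,10]

```text
clock: 6.52
ee_pos: [0.4712, 0.0774, 0.2207]
tcp_rot: [3.134, -0.004, 0.065]
wrist_force: [0.3, -17.5, 5.5]
grip_width: 0.0179
finger_force: 30.0
```

Request:
apply_moves:
  increments: [0,0,0,0,-2,0,10,0,0,0,0,0,0,10]

```text
clock: 6.78
ee_pos: [0.4711, 0.0792, 0.2207]
tcp_rot: [3.134, -0.004, 0.065]
wrist_force: [0.8, -17.6, 5.7]
grip_width: 0.0181
finger_force: 30.0
```

Request:
apply_moves:
  increments: [0,0,0,0,-1.5,0,10,0,0,0,0,0,0,10]

```text
clock: 7.02
ee_pos: [0.471, 0.0806, 0.2207]
tcp_rot: [3.134, -0.004, 0.065]
wrist_force: [1.1, -18.2, 5.4]
grip_width: 0.0177
finger_force: 30.0
```

Request:
apply_moves:
  increments: [0,0,0,0,-1.5,0,10,0,0,0,0,0,0,10]

```text
clock: 7.28
ee_pos: [0.4709, 0.0821, 0.2207]
tcp_rot: [3.134, -0.004, 0.065]
wrist_force: [2.5, -18.2, 5.8]
grip_width: 0.0178
finger_force: 30.0
```

Request:
apply_moves:
  increments: [0,0,0,0,-1.5,0,10,0,0,0,0,0,0,10]

```text
clock: 7.52
ee_pos: [0.4709, 0.0832, 0.2207]
tcp_rot: [3.133, -0.004, 0.064]
wrist_force: [2.2, -20.2, 5.1]
grip_width: 0.0178
finger_force: 30.0
```

Request:
apply_moves:
  increments: [0,0,0,0,-1,0,10,0,0,0,0,0,0,10]

```text
clock: 7.78
ee_pos: [0.4708, 0.0834, 0.2207]
tcp_rot: [3.132, -0.004, 0.064]
wrist_force: [1.5, -22.2, 5.9]
grip_width: 0.0175
finger_force: 30.1
```

Request:
apply_moves:
  increments: [0,0,0,0,-2,0,10,0,0,0,0,-2,0,10,0,0,0,0,0,0,10]

```text
clock: 8.15
ee_pos: [0.4707, 0.0843, 0.2206]
tcp_rot: [3.128, -0.005, 0.061]
wrist_force: [2.9, -30.4, 6.0]
grip_width: 0.0181
finger_force: 30.1
```

Request:
apply_moves:
  increments: [0,0,0,0,-2,0,10,0,0,0,0,0,0,10]

```text
clock: 8.4
ee_pos: [0.4706, 0.0848, 0.2206]
tcp_rot: [3.125, -0.005, 0.06]
wrist_force: [3.0, -35.5, 5.6]
grip_width: 0.0178
finger_force: 30.1
```

Request:
apply_moves:
  increments: [0,0,0,0,4,0,10,0,0,0,0,3,0,10,0,0,0,0,0,0,87,0,0,0,0,0,0,87,0,0,0,0,0,-20,87,0,0,0,0,0,-50,87,0,0,0,0,0,-50,87,0,0,0,0,0,0,87,0,0,0,0,0,0,87]

```text
clock: 9.52
ee_pos: [0.4694, 0.0903, 0.3395]
tcp_rot: [-3.141, 0.001, 0.071]
wrist_force: [-0.9, 0.5, -0.4]
grip_width: 0.08
finger_force: 0.0
```

```bash
cat > meas.py <<'E'
from h import *
import sys
s=state();print(s['clock'],s['ee_pos'],s['tcp_rot'],s['wrist_force'])
m,p,d=cap('wrist');w=world(m,d)
cv2.imwrite(f'pics/{sys.argv[1]}.png',p[:,:,::-1]);np.savez(sys.argv[1]+'.npz',p=p,d=d,w=w)
def sel(n,lo,hi,x0,x1,y0,y1):
    q=w[(d>0)&(w[...,2]>lo)&(w[...,2]<hi)&(w[...,0]>x0)&(w[...,0]<x1)&(w[...,1]>y0)&(w[...,1]<y1)]
    if len(q)<9: print(n,len(q));return
    r=cv2.minAreaRect((q[:,:2]*1000).astype(np.float32))
    print(n,len(q),np.round(r[0],1),np.round(r[1],1),round(r[2],2),q[:,2].mean().round(4))
sel('post',.066,.08,.45,.5,.06,.11)
sel('jaw',.055,.069,.53,.61,.07,.104)
sel('wallL',.055,.069,.5,.62,.165,.19)
sel('cap',.122,.136,.5,.62,.09,.18)
sel('mouth',.118,.132,.52,.62,-.05,.02)
E
python3 meas.py w2
```

```text
9.525 [0.46935036 0.0903296  0.33949326] [-3.14072404e+00  8.22846672e-04  7.13944255e-02] [-0.85381276  0.45211782 -0.43201962]
post 344 [470.7  83.9] [17.2 17.1] 4.92 0.071
jaw 2131 [566.2  89. ] [63.9 23.9] 4.01 0.0606
wallL 290 [559.3 180.6] [69.9 15.2] 13.41 0.0605
cap 7387 [566.5 134.1] [59.3 59.4] 29.41 0.1266
mouth 3386 [572.7 -13.7] [39.9 39.9] 49.28 0.1237
```

View pics/w2.png

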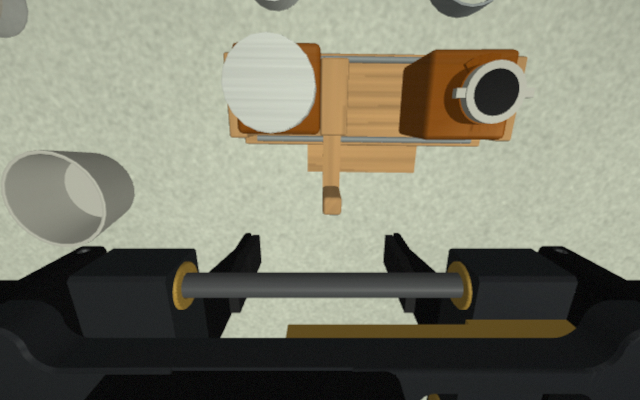

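The picture shows the jaw (columns ~320–348) now pressed against the closed jar, with the lid at (269,83), the post at (332,205) and the open jar untouched. Next I move to the lid.

Request:
apply_moves:
  increments: [0,0,0,35,-13,0,87,0,0,0,35,-13,0,87,0,0,0,30,-11,0,87,0,0,0,0,0,0,87,0,0,0,0,0,30,87,0,0,0,0,0,28,87,0,0,0,0,0,0,87]
  force: 55

```text
clock: 10.45
ee_pos: [0.5652, 0.1332, 0.2789]
tcp_rot: [3.14, 0.007, 0.07]
wrist_force: [-0.6, -1.2, 0.5]
grip_width: 0.0869
finger_force: 0.0
```

Request:
apply_moves:
  increments: [0,0,0,1,0,-1,50,0,0,0,0,0,0,50,0,0,0,0,0,0,50,0,0,0,0,0,0,50,0,0,0,0,0,0,50]
  force: 55

```text
clock: 11.08
ee_pos: [0.5683, 0.1338, 0.2834]
tcp_rot: [-3.141, -0.001, 0.07]
wrist_force: [-1.3, 0.6, 4.7]
grip_width: 0.0589
finger_force: 55.0
```

Request:
apply_moves:
  increments: [0,0,-5,0,0,0,50,0,0,-5,0,0,0,50,0,0,-5,0,0,0,50,0,0,-5,0,0,0,50,0,0,-5,0,0,0,50,0,0,-5,0,0,0,50,0,0,0,0,0,0,50]

```text
clock: 11.95
ee_pos: [0.5679, 0.1338, 0.2834]
tcp_rot: [-3.14, -0.0, 0.593]
wrist_force: [-2.4, -0.1, 5.9]
grip_width: 0.0595
finger_force: 55.0
```

```bash
python3 -c "
from h import *
s=state();print(s['tcp_rot'],s['torque'],s['wrist_force'],s['qpos'])"
```

```text
[-3.13995438e+00 -5.66653655e-05  5.92817567e-01] [-0.17015492  0.68371498 -0.29810626] [-2.42043437 -0.05019838  5.85317138] [-0.64236993  0.48146142  0.450701    1.89440812 -0.27958176  0.8278669
 -1.02324452]
```

Request:
apply_moves:
  increments: [0,0,-5,0,0,0,50,0,0,-5,0,0,0,50,0,0,-5,0,0,0,50,0,0,-5,0,0,0,50,0,0,-5,0,0,0,50,0,0,-5,0,0,0,50,0,0,-5,0,0,0,50,0,0,-3,0,0,0,50,0,0,0,0,0,0,50]

```text
clock: 13.08
ee_pos: [0.5674, 0.1335, 0.2833]
tcp_rot: [-3.139, 0.0, 1.255]
wrist_force: [-5.0, 0.3, 7.3]
grip_width: 0.0594
finger_force: 55.0
```

```bash
python3 -c "
from h import *
s=state();print(s['tcp_rot'],s['torque'],s['wrist_force'],s['qpos'])"
```

```text
[-3.13878690e+00  1.29028551e-04  1.25530335e+00] [-0.29537775  0.99782311 -0.34583474] [-4.95132597  0.32259779  7.30389584] [-0.51713732  0.46131186  0.2814944   1.88778678 -0.17219853  0.8181793
 -0.46061866]
```

Request:
apply_moves:
  increments: [0,0,0,0,0,-2,50,0,0,0,0,0,-2,50,0,0,0,0,0,0,50]

```text
clock: 13.45
ee_pos: [0.5679, 0.1335, 0.2865]
tcp_rot: [-3.141, 0.001, 1.257]
wrist_force: [-2.2, -1.6, 0.5]
grip_width: 0.0592
finger_force: 55.0
```

Request:
apply_moves:
  increments: [0,0,0,0,0,-6,50,0,0,0,0,0,-7,50,0,0,0,0,0,-7,50,0,0,0,0,0,-7,50,0,0,0,0,0,-7,50,0,0,0,0,0,-5,50,0,0,0,0,0,0,50,0,0,0,0,0,0,50]

```text
clock: 14.45
ee_pos: [0.568, 0.1339, 0.3255]
tcp_rot: [-3.141, 0.0, 1.257]
wrist_force: [0.1, -0.4, -2.1]
grip_width: 0.0596
finger_force: 55.0
```

Run:
```python
from h import *
s=state();print(s['tcp_rot'],s['ee_pos'],s['torque'],s['wrist_force'])
P=[]
for n,(a,b,c,e) in(('scene',(145,245,285,415)),('side',(145,250,265,395))):
    m,p,d=cap(n);P.append(cv2.resize(p[a:b,c:e],(390,300),interpolation=2)[:,:,::-1])
    w=world(m,d);s=(d>0)&(w[...,0]>.45)&(w[...,0]<.5)&(w[...,1]>.05)&(w[...,1]<.12)&(w[...,2]>.066)&(w[...,2]<.08)
    print(n,s.sum(),w[s].mean(0) if s.any() else '')
cv2.imwrite('pics/f.png',np.hstack(P))
```

```text
[-3.14115195e+00  2.01381799e-04  1.25715395e+00] [0.5679567  0.13386867 0.32550982] [-0.06463263  0.12234695 -0.02705457] [ 0.13959488 -0.39449575 -2.12055295]
scene 43 [0.472382   0.07993595 0.07214277]
side 38 [0.46912176 0.07884227 0.07128033]
```

View pics/f.png

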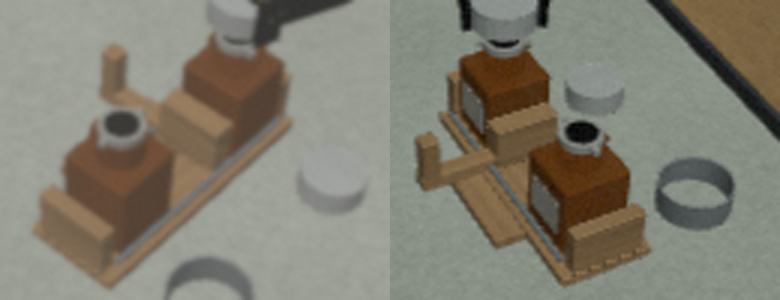

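The picture shows the lid held level above the jar mouth, the jar still pinned by the jaw, and the open jar, spare lid and cutter unmoved. I'm handing the job in.

```bash
python3 -c "
from rig import order
print(order.sign_off())"
```

```text
the job is handed in; nothing more can be done
None
```

I braced the closed jar against the end wall and unscrewed its lid about 68° anticlockwise. I then lifted it straight up and handed the job in with the lid held level about 19 mm above the mouth, at about 14.5 s on the robot's clock.

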